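# Ease an over-tight panel clamp and take it up again click by click

## Task

The ratchet clamp has been wound up far too tight on the painted panel. Throw its pawl right over, wind the knob back to its open stop so that the jaw pad stands clear of the panel, drop the pawl back into the teeth, and only then take the jaw up on the ratchet, click by click, stopping two clicks after the click on which the pad first bears on the panel. Never force the knob back against the pawl, leave the panel in its place against the fence and do not disturb the things around.

Things in the scene. Friction and masses are not known exactly. Their poses are not given: they have to be found in the camera images.
- clamp: Panel clamp, fixed on the table: two wooden battens 480 long (its y), 30 tall, 175 wide overall. Origin: centre of its underside; z up. At its -y end a flat ratchet wheel (126 dia, teeth on top, 60 above the table) with a bar knob turns about the vertical at (0, -145) mm. At its +y end the panel lies on the battens between a wooden fence (+y) and the sprung jaw, which the knob drives along y.
- knob (a joint): Angle of wheel and knob (rad), grows clockwise from above = tighter, jaw 9 mm per rad; 0 = fully open stop, 4.4 = other stop. 24 teeth: 0.26 rad, 2.4 mm per click. Pawl down: turns clockwise only and, let go under load, drops back to the last tooth (up to one click). Pawl off: turns both ways, and unwinds by itself until some 3 N is left on the panel. Wheel friction 0.05 N m.
- knob_grip (a point): Middle of the black bar knob, on the wheel's axis, 88 above the table. The bar is 62 long along this frame's x, 16 wide along its y, 28 tall (72 to 100 above the table): pinched across y from above. The frame turns with the knob. A load of F newtons on the panel adds about 0.011 x F N m to the torque that tightening takes.
- pawl (a joint): Swing of the flip-over pawl (rad): about 0 at the foot of a tooth, rising to 0.13 at its crest as the tooth passes under it, 1.9 upright, 2.6 thrown over on its back stop. Only its weight holds it: it falls to the side of upright it is on. Level hinge along the clamp's y at (45, -201, 75) mm in the clamp's frame; from there the pawl reaches to the clamp's -x.
- pawl_pin (a point): Grip point on the pawl's thumb pin: level steel pin, 10 dia, sticking out 44 mm along the clamp's -y beyond the wheel's rim. This point: 32 mm out from the pawl's middle, 39 mm from the hinge line, 63 above the table when down; it circles the hinge line up and over to the clamp's +x, where it is about 104 above the table when thrown over.
- pawl_tip: Nose of the pawl, a 5 dia edge that drops behind a tooth of the wheel (teeth 6 deep, 15 long). Origin: its middle.
- fence: Fixed wooden fence, 165 (x) x 25 (y) x 26 tall, across the battens, that backs the panel's +y edge. Origin: centre of its underside, 30 above the table. On the panel's other edge bears the jaw's wooden pad, 70 wide, on a spring of 3 N per mm that is slack when the pad is clear of the panel.
- panel: Painted plywood panel 150 x 150 x 9, loose, lying on the battens against the fence; x and y axes parallel to the clamp's. Origin: centre of its underside, 30 above the table.
- bottle_a: small grey bottle with a white cap, 48 dia x 105 tall, a bystander; origin at its underside
- bottle_b: another small grey bottle, 48 dia x 105 tall, a bystander; origin at its underside
- dish_a: black jar lid used as a wax dish, 76 dia x 18, a bystander; origin at its underside
- dish_b: brass jar lid used as a wax dish, 76 dia x 18, a bystander; origin at its underside
- tape: roll of masking tape lying flat, 100 dia x 24, a bystander; origin at its underside
- brush: paint brush lying on the table, a bystander; origin at its underside
- offcut: wooden offcut 60 x 90 x 28, a bystander; origin at its underside
Things that resemble listed ones, but are neither listed nor needed, are in the scene too. Of the things like the panel, leave any that is green or orange; of the rest the larger one is meant.

How it is judged:
On the way, in this order (a step that is already met when the one before it is completed fails the run):
1. the pawl is thrown over, past upright (value of joint pawl above 2.1 rad), for 0.2 s.
2. with the pawl still off, the knob is wound back to its open stop, within 0.3 rad (value of joint knob below 0.3 rad and value of joint pawl above 2.1 rad), for 0.2 s.
3. the pawl is back in the teeth while the jaw is still open (value of joint knob below 0.3 rad and value of joint pawl below 0.25 rad), for 0.2 s.
At the end, for the whole second after the job is handed in: The pawl lies in the teeth (joint under 0.25 rad), the panel is pressed against the fence with 9 to 28 N, the panel is within 20 mm of where it began, and knob and panel are at rest (contact force between fence and panel between 9 and 28 N and value of joint pawl below 0.25 rad and distance of panel from where it was at the start of the episode below 0.02 m and angular speed of panel below 0.05 rad/s and velocity of joint knob below 0.05 rad/s); the robot touches nothing.
It fails at once if the panel is pressed against the fence with more than 75 N (wound up still tighter) (contact force between fence and panel above 75 N).
It fails at once if the knob is forced back against the engaged pawl: more than 40 N between pawl and wheel (contact force between pawl_tip and anything else above 40 N).
It fails at once if the panel is shifted by more than 30 mm (distance of panel from where it was at the start of the episode above 0.03 m).
It fails at once if a bystander is moved by more than 25 mm (distance of any of bottle_a, bottle_b, dish_a, dish_b, tape, brush, offcut from where it was at the start of the episode above 0.025 m).
It also fails if it takes over 72 s, if anything falls off the work surface, if the arm or the gripper's body presses on something with over 40 N, if the wrist force passes 120 N, or if a joint passes its speed limit or range.

## Robot

A 7-joint arm with a two-finger parallel gripper is mounted at the origin on the work surface. World frame = base frame: x ahead of the robot, y to its left, z up, the work surface at z = 0. Lengths are in m, angles in rad, forces in N, time in s.
With the tool pointing down it reaches from about 0.35 to 0.9 m from the base axis. Payload 8.1 kg.
Tool frame: the origin (TCP) lies at the very end of the fingers, on their centre line; the grasp point (between the pads) lies 19 mm behind it (arm.tcp_to_grasp is the z of the grasp point in the tool frame, in m); z points along the fingers, y is the line along which they close (so a half turn about z gives the same grasp; the last joint's range is limited). The gripper opens to 92 mm and grips with 3 to 60 N. Pads are 19 mm wide; open, the fingers measure 130 mm over their backs; the gripper's body (75 mm by 190 mm) begins 47 mm behind the grasp point.
Start: joints at [-1.431, 0.434, 0.025, 1.573, -0.012, 1.134, -0.075], TCP at [0.15, 0.607, 0.227] pointing down, gripper open.
Joint ranges: [-2.62, 2.62], [-0.44, 2.09], [-1.27, 1.32], [0.08, 2.57], [-1.32, 4.46], [0.12, 2], [-2.74, 2.74]. Speed limits (rad/s): [2.22, 2.22, 3.01, 3.01, 3.14, 3.14, 3.14].

## Interface

Orientations are given as a rotation vector (axis times angle).
In Python, from cell import readout, vision, sign_off, arm gives the robot as it stands. The module is installed in compiled form; this text tells all that it offers.
- The arm moves only by the shell command python3 -m creep 'ROWS' [FORCE]. ROWS is JSON, a list of rows, each a list of 5 numbers: the shift along the tool's x, y, z in units of 4 cm (1.0 is 4 cm), then the turn about the tool's z in units of 4 degrees (1.0 is 4 degrees), then the opening, from 0 (shut) to 1 (fully open). A call has 1 to 12 rows; each row shifts and turns the commanded pose from where the row before left it, along the tool's axes as they then stand; what a row does not reach is not made up. A row lasts 1/8 s, in which the tool goes at most 62.5 mm and 10.7 degrees, less where a joint would pass 70% of its speed; a pose out of reach is approached as far as the arm can. A call with a number of a shift or a turn outside -1 to 1 is refused whole. A call with a gripper value outside its range is refused whole. The fingers move at their own pace and stop on an object; FORCE is the grip in N (left out, the last holds). Time passes only in rows, so rows that do not move let the fingers close. It gives the time, the measured TCP pose, the force, the opening and the grip force at its end, in the units of the state.
- readout.observe(): the state, without advancing time (a new reading comes with each control period).
- vision.get_image(name): name is "scene" or "top" or "wrist"; returns a dict with "pixels" (400x640x3 uint8, blue, green, red), "z_map" (400x640 float32, m along the optical axis (not along the pixel's ray), 0 where there is no reading), "camera_matrix" (3x3 intrinsics, pixels), "position" and "rotation" of the camera in the world. Camera axes: x right, y up, looking along -z (the intrinsics and any distortion apply to the point x, -y, -z); pixel columns grow to the right and rows downward; lengths in m; the calibration is good to about 2 mm. A picture is of the moment at which its call begins.
- sign_off(): hands the job in; it is judged then, once.
The state is a dict: "clock": time; "joints": joint angles; "dq": joint speeds; "joint_efforts": joint torques, N m; "position": TCP position; "ee_rot": TCP orientation; "force": force on the tool from outside, world axes, zero at the start; "ft_torque": the same for the moment, N m; "width": opening from 0.0 (shut) to 1.0 (fully open); "gripper_force": force on a finger pad.
Only numpy, scipy, OpenCV 4.12 (cv2) and the standard library are available. Lean on these libraries where they do the work, as an engineer would, in place of code of your own. Each camera call takes 0.05 s, during which the arm holds its last target. There are 200 camera calls.

## Working session

There is one attempt and no reset: what is moved stays moved. The work goes in short steps, Python scripts to look and compute and a shell command to move; the robot and the scene stay as the last step left them, time stands still between calls to the robot, and variables do not carry over. Pictures are saved under pics/ and viewed, at most 10 in all, crops included, and the job is handed in when it is done.

```bash
mkdir -p pics
cat > h.py <<'E'
import numpy as np,cv2
from cell import readout,vision
def pts(im):
    K=im['camera_matrix'];z=im['z_map'];v,u=np.mgrid[0:400,0:640]
    c=np.stack([(u-K[0,2])/K[0,0]*z,-(v-K[1,2])/K[1,1]*z,-z],-1)
    return c@np.array(im['rotation']).T+im['position']
E
python3 - <<'E'
from h import *
for n in('top','scene'):
    im=vision.get_image(n);cv2.imwrite(f'pics/{n}0.png',im['pixels']);np.savez(f'{n}0.npz',**im)
    print(n,im['position'],im['rotation'],im['camera_matrix'])
print(readout.observe())
E
```

```text
top [0.37136473 0.11113079 1.34679939] [ 0.05496353 -0.06274212 -1.58873656] [[446.83111897   0.         327.17384609]
 [  0.         446.83111897 195.7250301 ]
 [  0.           0.           1.        ]]
scene [ 1.05379204 -0.83568667  0.92458695] [0.90444688 0.2456782  0.53848903] [[509.90595117   0.         318.07966614]
 [  0.         509.90595117 194.83404871]
 [  0.           0.           1.        ]]
{'clock': 0.1, 'joints': array([-1.4306399 ,  0.43516359,  0.02496428,  1.57399119, -0.01162571,
        1.1340049 , -0.07506204]), 'dq': array([ 0.00094323, -0.0015544 ,  0.00060852, -0.00134344, -0.00179379,
       -0.00028067, -0.00010721]), 'joint_efforts': array([ 3.32886302e-03, -6.69122601e+01,  9.87916589e-01, -3.15145361e+01,
       -6.05458044e-02,  3.74749163e-02,  7.26158487e-05]), 'position': array([0.15016502, 0.60622308, 0.22602271]), 'ee_rot': array([-3.80429308e-01, -3.11840233e+00,  2.23086570e-03]), 'force': array([ 0.37456517, -0.58253427, -0.07379493]), 'ft_torque': array([ 0.0258478 , -0.00569878,  0.05422055]), 'gripper_force': 0.0, 'width': 0.9999692950730321}
```

View pics/top0.png

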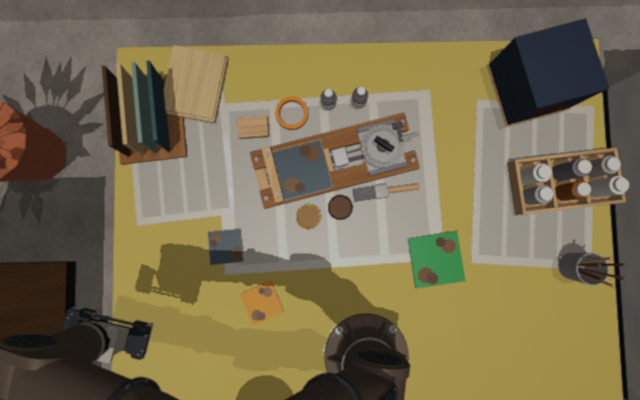

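View pics/scene0.png

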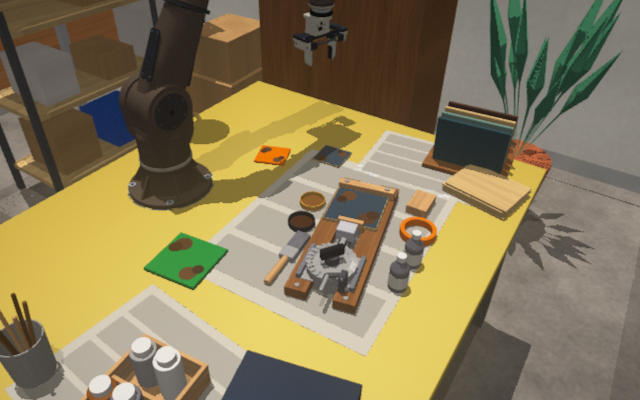

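```bash
sed -i 's/^import.*/import numpy as np,cv2\nfrom scipy.spatial.transform import Rotation as R/; s/np.array(im\[.rotation.\]).T/R.from_rotvec(im["rotation"]).as_matrix().T/' h.py
python3 - <<'E'
from h import *
im=np.load('top0.npz');P=pts(im);B=im['pixels']
print('table z',np.median(P[250:260,280:400,2]))
cr=cv2.resize(B[85:225,230:440],None,fx=3.8,fy=3.8,interpolation=cv2.INTER_CUBIC);cv2.imwrite('pics/crop.png',cr)
hsv=cv2.cvtColor(B,cv2.COLOR_BGR2HSV)
reg=np.zeros((400,640),bool);reg[105:212,245:425]=1
# clamp body: height >15mm connected comp around wheel
m=(reg&(P[...,2]>.02)).astype(np.uint8)
n,l,s,c=cv2.connectedComponentsWithStats(m)
k=l[146,384] ; print(s[k])
q=P[(l==k)&(abs(P[...,2]-.03)<.007)][:,:2].astype(np.float32)
print('battens',cv2.minAreaRect(q))
for lo,hi in((.052,.068),(.09,.11)):
    q=P[(l==k)&(P[...,2]>lo)&(P[...,2]<hi)][:,:2].astype(np.float32);print(lo,len(q),cv2.minAreaRect(q),cv2.minEnclosingCircle(q),np.median(q,0))
E
```

```text
table z 0.0006635945405456534
[ 250  112  170   96 8790]
battens ((0.5788718461990356, 0.07914122939109802), (0.17613740265369415, 0.479838103055954), 13.531736373901367)
0.052 1894 ((0.5840588212013245, 0.053904563188552856), (0.16462472081184387, 0.45284348726272583), 13.2626314163208) ((0.5835440158843994, 0.06040282920002937), 0.23313896358013153) [ 0.58838844 -0.0202824 ]
0.09 130 ((0.6117165684700012, -0.060790516436100006), (0.06133938953280449, 0.01696777157485485), 55.82399368286133) ((0.6147897243499756, -0.06287714838981628), 0.030769772827625275) [ 0.61141145 -0.06095646]
```

View pics/crop.png

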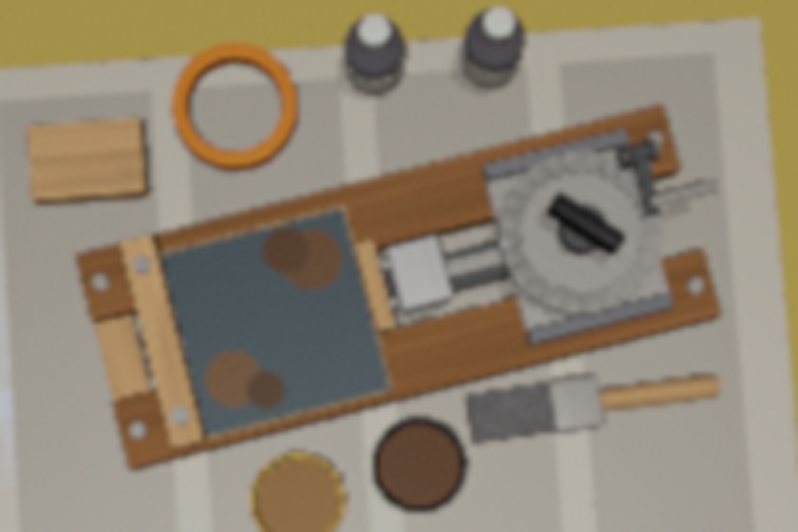

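```bash
cat >> h.py <<'E'
C=np.array([.5787,.0793,0]);T=np.radians(13.5);XD=np.array([np.cos(T),np.sin(T),0]);YD=np.array([-np.sin(T),np.cos(T),0])
def W(x,y,z): return C+XD*x/1000+YD*y/1000+[0,0,z/1000]   # clamp mm -> world
def clampmm(p): d=np.array(p)-C; return np.round([d@XD*1000,d@YD*1000,d[2]*1000],1)
def yaw(s): # heading (deg) of tool y in world
    M=R.from_rotvec(s['ee_rot']).as_matrix(); return np.degrees(np.arctan2(M[1,1],M[0,1]))
def go(target,s=None): # tool-axis units for a TCP target
    s=s or readout.observe(); M=R.from_rotvec(s['ee_rot']).as_matrix()
    return np.round(M.T@(np.array(target)-s['position'])/.04,3)
def turn(h,s=None): # units of tool-z turn (tool z down: + is clockwise from above); both half-turn options
    s=s or readout.observe(); d=(yaw(s)-h+90)%180-90; return round(d/4,2),round((d-np.sign(d)*180)/4,2)
def rep(h=None):
    s=readout.observe();print('t',round(s['clock'],2),'clamp TCP',clampmm(s['position']),'yaw',round(yaw(s),2),'j7',round(s['joints'][6],3),'F',np.round(s['force'],1),'M',np.round(s['ft_torque'],2),'w',round(s['width'],3),'gf',round(s['gripper_force'],1));return s
E
python3 - <<'E'
from h import *
s=rep();print(R.from_rotvec(s['ee_rot']).as_matrix().round(3))
print('turn to clamp x',turn(13.5,s),'unturned go',go(W(8,-233,140),s))
print(W(8,-233,140),np.linalg.norm(W(8,-233,140)[:2]))
E
```

```text
t 0.1 clamp TCP [-293.7  612.4  226. ] yaw 76.09 j7 -0.075 F [ 0.4 -0.6 -0.1] M [ 0.03 -0.01  0.05] w 1.0 gf 0.0
[[-0.971  0.24  -0.   ]
 [ 0.24   0.971 -0.001]
 [-0.    -0.001 -1.   ]]
turn to clamp x (np.float64(15.65), np.float64(-29.35)) unturned go [-16.425 -15.287   2.174]
[ 0.64087173 -0.14539463  0.14      ] 0.6571576456389784
```

```bash
python3 -m creep '[[0,0,0,1,0.45],[0,0,0,1,0.45],[0,0,0,1,0.45],[0,0,0,1,0.45],[0,0,0,1,0.45],[0,0,0,1,0.45],[0,0,0,1,0.45],[0,0,0,1,0.45],[0,0,0,1,0.45],[0,0,0,1,0.45],[0,0,0,1,0.45],[0,0,0,1,0.45]]' 10
python3 -m creep '[[0,0,0,1,0.45],[0,0,0,1,0.45],[0,0,0,1,0.45],[0,0,0,0.65,0.45],[0,0,0,0,0.45]]'
python3 - <<'E'
from h import *
s=rep();print('turn',turn(13.5,s),'go',go(W(8,-233,140),s))
E
```

```text
clock: 1.6
position: [0.1502, 0.6064, 0.2263]
ee_rot: [1.619, 2.692, -0.001]
force: [-0.6, 0.4, -0.5]
width: 0.448
gripper_force: 0.0
clock: 2.22
position: [0.1501, 0.6064, 0.2264]
ee_rot: [1.944, 2.467, -0.001]
force: [0.1, 0.1, -0.8]
width: 0.448
gripper_force: 0.0
t 2.23 clamp TCP [-293.7  612.6  226.4] yaw 13.51 j7 -1.062 F [ 0.1  0.1 -0.8] M [-0.1   0.02 -0.08] w 0.448 gf 0.0
turn (np.float64(0.0), np.float64(-45.0)) go [-21.14    7.538   2.173]
```

```bash
python3 -m creep '[[-0.92,0.33,0,0,0.45],[-0.92,0.33,0,0,0.45],[-0.92,0.33,0,0,0.45],[-0.92,0.33,0,0,0.45],[-0.92,0.33,0,0,0.45],[-0.92,0.33,0,0,0.45],[-0.92,0.33,0,0,0.45],[-0.92,0.33,0,0,0.45],[-0.92,0.33,0,0,0.45],[-0.92,0.33,0,0,0.45],[-0.92,0.33,0,0,0.45],[-0.92,0.33,0,0,0.45]]'
python3 -m creep '[[-0.92,0.33,0,0,0.45],[-0.92,0.33,0,0,0.45],[-0.92,0.33,0,0,0.45],[-0.92,0.33,0,0,0.45],[-0.92,0.33,0,0,0.45],[-0.92,0.33,0,0,0.45],[-0.92,0.33,0,0,0.45],[-0.92,0.33,0,0,0.45],[-0.92,0.33,0,0,0.45],[-0.92,0.33,0,0,0.45],[-0.92,0.28,0,0,0.45],[0,0,0.5,0,0.45]]'
python3 -m creep '[[0,0,0.7,0,0.45],[0,0,0.6,0,0.45],[0,0,0,0,0.45],[0,0,0,0,0.45]]'
python3 - <<'E'
from h import *
s=rep();print('turn',turn(13.5,s),'go',go(W(8,-233,140),s),s['joints'].round(2))
im=vision.get_image('wrist');cv2.imwrite('pics/w1.png',im['pixels']);np.savez('w1.npz',**im)
E
```

```text
clock: 3.72
position: [0.4078, 0.213, 0.2268]
ee_rot: [-1.943, -2.468, -0.0]
force: [0.5, 0.2, 0.6]
width: 0.453
gripper_force: 0.0
clock: 5.22
position: [0.6422, -0.1504, 0.2075]
ee_rot: [1.946, 2.461, -0.001]
force: [-0.4, -0.5, 0.0]
width: 0.45
gripper_force: 0.0
clock: 5.72
position: [0.6413, -0.1463, 0.1556]
ee_rot: [1.944, 2.467, 0.001]
force: [0.2, 0.3, 0.1]
width: 0.455
gripper_force: 0.0
t 5.72 clamp TCP [   8.2 -234.   155.6] yaw 13.51 j7 0.697 F [0.2 0.3 0.1] M [-0.06  0.02 -0.01] w 0.455 gf 0.0
turn (np.float64(0.0), np.float64(-45.0)) go [ 0.025 -0.006  0.39 ] [-0.22  0.6   0.58  1.61 -0.36  1.05  0.7 ]
```

View pics/w1.png

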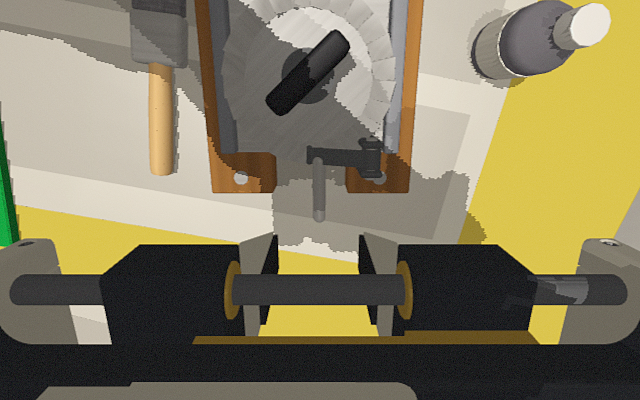

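The wrist view shows the pin at (319, 160–220), with the hinge bracket at (372, 160), the knob at (308, 73), and the fingers centred on column 319 below the pin. Checking the pin's position from depth.

Run:
```python
from h import *
im=np.load('w1.npz');P=pts(im)
for v in(180,190,200,210,215):
  r=P[v,311:329];k=r[(r[:,2]>.05)];print(v,len(k),clampmm(k.mean(0)) if len(k) else '',k[:,2].max() if len(k) else '')
print(clampmm(P[158,340]),clampmm(P[157,372]))
m=np.zeros((400,640),bool);m[20:125,255:360]=1;q=P[m&(P[...,2]>.092)&(P[...,2]<.106)];print(clampmm(q.mean(0)),cv2.minAreaRect(q[:,:2].astype(np.float32)))
```

```text
180 14 [   8.8 -212.6   84.7] 0.3130596400561562
190 13 [   8.8 -224.7   66.8] 0.06854626823330248
200 13 [   8.8 -232.6   67. ] 0.06921256499204737
210 13 [   8.8 -240.8   66.8] 0.06874875562962895
215 13 [   8.8 -244.9   66.8] 0.06840390497124102
[  24.8 -199.    72.6] [  46.7 -196.9   80.9]
[   2.1 -142.6   98.8] ((0.6135202050209045, -0.05938642844557762), (0.06199130043387413, 0.01598430424928665), 56.297576904296875)
```

```bash
python3 -m creep '[[0,0.02,0.7,0,0.45],[0,0,0.7,0,0.45],[0,0,0.7,0,0.45],[0,0,0.665,0,0.45],[0,0,0,0,0.45],[0,0,0,0,0.1],[0,0,0,0,0],[0,0,0,0,0],[0,0,0,0,0]]' 12
python3 - <<'E'
from h import *
s=rep()
# arc targets for TCP (clamp mm)
p=clampmm(s['position']);a0=np.arctan2(-11.5,36.5)
for a in np.linspace(0,2.5,11):
    x=45.5-39*np.cos(a0+a);z=75+39*np.sin(a0+a)-19;print(round(a,2),x.round(1),z.round(1))
E
```

```text
clock: 6.9
position: [0.6421, -0.1459, 0.0447]
ee_rot: [1.945, 2.466, 0.001]
force: [0.1, 1.0, 2.2]
width: 0.101
gripper_force: 12.0
t 6.9 clamp TCP [   9.1 -233.8   44.7] yaw 13.49 j7 0.759 F [0.1 1.  2.2] M [-0.02  0.02  0.02] w 0.101 gf 12.0
0.0 8.3 44.3
0.25 6.6 53.8
0.5 7.2 63.5
0.75 10.3 72.8
1.0 15.5 81.0
1.25 22.6 87.6
1.5 31.2 92.3
1.75 40.6 94.7
2.0 50.3 94.7
2.25 59.7 92.3
2.5 68.3 87.7
```

```bash
python3 -m creep '[[0,-0.04,-0.24,0,0],[0,0.015,-0.24,0,0],[0,0.08,-0.23,0,0],[0,0.13,-0.205,0,0],[0,0.18,-0.165,0,0],[0,0.215,-0.115,0,0],[0,0.235,-0.06,0,0],[0,0.24,0,0,0],[0,0.235,0.06,0,0],[0,0.2,0.11,0,0],[0,0,0,0,0],[0,0,0,0,0]]'
python3 - <<'E'
from h import *
s=rep()
im=vision.get_image('wrist');cv2.imwrite('pics/w2.png',im['pixels']);np.savez('w2.npz',**im)
E
```

```text
clock: 8.4
position: [0.7001, -0.1323, 0.0875]
ee_rot: [1.945, 2.466, 0.0]
force: [2.6, -2.6, 0.1]
width: 0.099
gripper_force: 12.0
t 8.4 clamp TCP [  68.6 -234.    87.5] yaw 13.48 j7 0.685 F [ 2.6 -2.6  0.1] M [-0.66 -0.57 -0.  ] w 0.099 gf 12.0
```

View pics/w2.png

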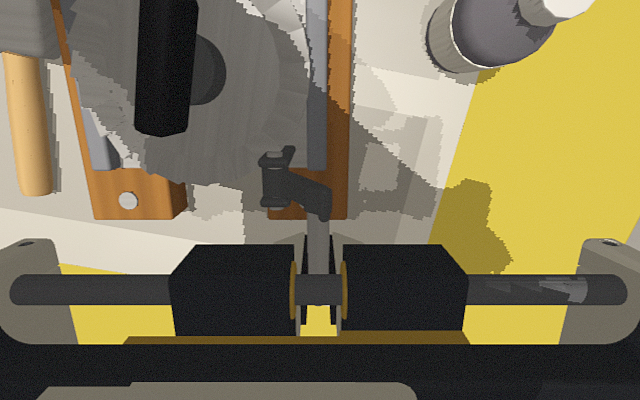

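The pawl is thrown over (arm now at (290, 180), pin gripped at column 318) and the knob has unwound: its bar at (165, 65) now lies nearly along clamp y. Releasing and rising.

```bash
python3 -m creep '[[0,0,0,0,0.35],[0,0,0,0,0.35],[0,0,0,0,0.35],[0,0,-0.8,0,0.4],[0,0,-0.9,0,0.4],[0.5,-0.5,-0.3,0,0.5],[0,0,0,0,0.5]]'
cat >> h.py <<'E'
def look(n='wrist',hint=None):
    """knob bar: centre (clamp mm) and heading of its long axis (deg, world)"""
    im=vision.get_image(n);P=pts(im);d=P-W(0,-145,98)
    m=(np.linalg.norm(d[...,:2],axis=2)<.036)&(abs(d[...,2])<.008)&(im['z_map']>0)
    q=P[m].astype(np.float32);r=cv2.minAreaRect(q[:,:2]);b=cv2.boxPoints(r);e=[b[1]-b[0],b[2]-b[1]];e=max(e,key=np.linalg.norm)
    print(n,'knob n',len(q),clampmm([*r[0],q[:,2].mean()]),np.round(r[1],4),'heading',round(np.degrees(np.arctan2(e[1],e[0]))%180,2));return im,P
def pin(P):
    d=(P-C);x,y,z=d@XD,d@YD,P[...,2];m=(y<-.222)&(y>-.248)&(z>.055)&(z<.125)&(x>-.01)&(x<.1)
    print('pin n',m.sum(),clampmm(np.median(P[m],0)) if m.any() else '')
E
python3 - <<'E'
from h import *
s=rep();im,P=look();pin(P);im,P=look('top')
s=readout.observe();print(go(W(1,-144,140),s))
E
```

```text
clock: 9.32
position: [0.6751, -0.116, 0.1688]
ee_rot: [1.944, 2.468, 0.003]
force: [-0.1, -0.3, 0.5]
width: 0.495
gripper_force: 0.0
t 9.32 clamp TCP [  48.1 -212.4  168.8] yaw 13.54 j7 0.638 F [-0.1 -0.3  0.5] M [-0.09 -0.04  0.  ] w 0.495 gf 0.0Traceback (most recent call last):
  File "<stdin>", line 2, in <module>
  File "h.py", line 24, in look
    q=P[m].astype(np.float32);r=cv2.minAreaRect(q[:,:2]);b=cv2.boxPoints(r);e=[b[1]-b[0],b[2]-b[1]];e=max(e,key=np.linalg.norm)
                                ~~~~~~~~~~~~~~~^^^^^^^^^
cv2.error: OpenCV(4.12.0) /io/opencv/modules/imgproc/src/convhull.cpp:143: error: (-215:Assertion failed) total >= 0 && (depth == CV_32F || depth == CV_32S) in function 'convexHull'
```

Run:
```python
from h import *
im=np.load('w2.npz');P=pts(im);d=P-W(0,-145,98)
m=(np.linalg.norm(d[...,:2],axis=2)<.036)&(abs(d[...,2])<.006)
q=P[m];a=cv2.fitLine(q[:,:2].astype(np.float32),cv2.DIST_L2,0,.01,.01).ravel();print(len(q),np.degrees(np.arctan2(a[1],a[0]))%180,clampmm(q.mean(0)))
for n in('scene','top'):
  try: look(n)
  except Exception as e: print(n,'none')
s=readout.observe();print(go(W(1,-144,140),s))
```

```text
5754 91.16875 [   3.1 -145.3   98.5]
scene none
top none
[ 1.741 -1.184  0.678]
```

```bash
python3 -m creep '[[-0.6,-0.9,-0.7,0,0.5],[-0.3,-0.3,-0.3,0,0.5],[0,0,0,0,0.5]]'
python3 - <<'E'
from h import *
s=rep();im,P=look();pin(P);im,P=look();cv2.imwrite('pics/w3.png',im['pixels'])
print(go(W(1,-144,140)))
E
```

```text
clock: 9.85
position: [0.6373, -0.1654, 0.2082]
ee_rot: [1.948, 2.463, 0.001]
force: [-0.2, -0.0, -0.9]
width: 0.501
gripper_force: 0.0
t 9.85 clamp TCP [-1.000e-01 -2.516e+02  2.082e+02] yaw 13.31 j7 0.698 F [-0.2 -0.  -0.9] M [-0.13  0.09 -0.  ] w 0.501 gf 0.0Traceback (most recent call last):
  File "<stdin>", line 2, in <module>
  File "h.py", line 24, in look
    q=P[m].astype(np.float32);r=cv2.minAreaRect(q[:,:2]);b=cv2.boxPoints(r);e=[b[1]-b[0],b[2]-b[1]];e=max(e,key=np.linalg.norm)
                                ~~~~~~~~~~~~~~~^^^^^^^^^
cv2.error: OpenCV(4.12.0) /io/opencv/modules/imgproc/src/convhull.cpp:143: error: (-215:Assertion failed) total >= 0 && (depth == CV_32F || depth == CV_32S) in function 'convexHull'
```

```bash
sed -i 's/cv2.minAreaRect(q\[:,:2\])/cv2.minAreaRect(q[:,:2].copy())/' h.py
python3 - <<'E'
from h import *
im,P=look();pin(P);im,P=look();cv2.imwrite('pics/w3.png',im['pixels'])
print(go(W(1,-144,140)))
E
```

```text
wrist knob n 1879 [   1.4 -142.9   98.8] [0.0161 0.0618] heading 140.55
pin n 406 [  71.1 -234.7  107.6]
wrist knob n 1876 [   1.4 -142.9   98.8] [0.0161 0.0618] heading 141.54
[ 2.601e+00 -1.000e-03  1.660e+00]
```

View pics/w3.png

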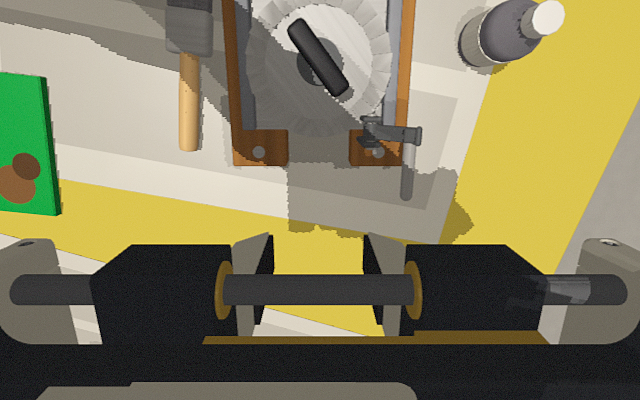

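The pawl rests on its back stop (pin at (406, 180)); the knob bar at (318, 58) is at heading 141° and still creeping. Moving over it while turning.

```bash
python3 -m creep '[[0.9,0,0.3,0,0.6],[0.9,0,0.3,0,0.6],[0.8,0,0.4,0,0.6],[0,0,0,1,0.6],[0,0,0,1,0.6],[0,0,0,1,0.6],[0,0,0,1,0.6],[0,0,0,1,0.6],[0,0,0,1,0.6],[0,0,0,1,0.6],[0,0,0,1,0.6],[0,0,0,1,0.6]]'
python3 -m creep '[[0,0,0,1,0.6],[0,0,0,1,0.6],[0,0,0,1,0.6],[0,0,0,1,0.6],[0,0,0,1,0.6],[0,0,0,1,0.6],[0,0,0,1,0.6],[0,0,0,1,0.6],[0,0,0,1,0.6],[0,0,0,1,0.6],[0,0,0,1,0.6],[0,0,0,1,0.6]]'
python3 -m creep '[[0,0,0,1,0.6],[0,0,0,1,0.6],[0,0,0,1,0.6],[0,0,0,1,0.6],[0,0,0,1,0.6],[0,0,0,1,0.6],[0,0,0,1,0.6],[0,0,0,1,0.6],[0,0,0,1,0.6],[0,0,0,1,0.6],[0,0,0,1,0.6],[0,0,0,1,0.6]]'
python3 - <<'E'
from h import *
s=rep()
for n in('wrist','scene','top'):
  try: im,P=look(n);cv2.imwrite(f'pics/k_{n}.png',im['pixels'])
  except Exception: print(n,'none')
print(go(W(1,-144,140)))
E
```

```text
clock: 11.5
position: [0.6132, -0.0605, 0.1663]
ee_rot: [-2.612, -1.744, 0.002]
force: [-0.6, 0.1, 0.3]
width: 0.595
gripper_force: 0.0
clock: 13.0
position: [0.6132, -0.0605, 0.1663]
ee_rot: [-3.096, -0.531, 0.002]
force: [-0.3, 0.2, -0.7]
width: 0.598
gripper_force: 0.0
clock: 14.5
position: [0.6132, -0.0606, 0.1662]
ee_rot: [3.044, -0.773, -0.002]
force: [-0.1, -0.2, -0.8]
width: 0.601
gripper_force: 0.0
t 14.5 clamp TCP [   0.9 -144.1  166.2] yaw -118.51 j7 -1.347 F [-0.1 -0.2 -0.8] M [ 0.03  0.11 -0.04] w 0.601 gf 0.0
wrist knob n 1813 [   2.4 -143.2   98.7] [0.016  0.0615] heading 147.51
scene knob n 152 [   3.7 -145.4   97.8] [0.017  0.0647] heading 148.5
top knob n 0 [nan nan nan] [0. 0.] heading 0.0
[-0.002 -0.015  0.661]h.py:25: RuntimeWarning: Mean of empty slice.
  print(n,'knob n',len(q),clampmm([*r[0],q[:,2].mean()]),np.round(r[1],4),'heading',round(np.degrees(np.arctan2(e[1],e[0]))%180,2));return im,P
  ret = ret.dtype.type(ret / rcount)
```

```bash
python3 -c "
from h import *
print(go(W(1.7,-143.4,68)))"
python3 -m creep '[[0,0,0.3,1,0.6],[0,0,0.6,0,0.6],[0,0,0.6,0,0.6],[0,0,0.6,0,0.6],[0,0,0.35,0,0.6],[0,0,0,0,0.6],[0,0,0,0,0.1],[0,0,0,0,0.1],[0,0,0,0,0.1],[0,0,0,0,0.1]]' 25
python3 -c "
from h import *
rep()"
```

```text
[ 0.003 -0.039  2.461]
clock: 15.9
position: [0.6146, -0.0607, 0.0703]
ee_rot: [-3.014, 0.876, -0.003]
force: [4.1, 3.9, 0.4]
width: 0.382
gripper_force: 25.0
t 15.9 clamp TCP [   2.2 -144.5   70.3] yaw -122.42 j7 -1.318 F [4.1 3.9 0.4] M [ 0.93 -0.56 -0.07] w 0.382 gf 25.0
```

```bash
python3 -m creep '[[0,0,0,0,0.1],[0,0,0,0,0.1]]'
python3 - <<'E'
from h import *
rep()
im,P=look('scene');cv2.imwrite('pics/s2.png',cv2.resize(im['pixels'][170:330,240:440],None,fx=3.5,fy=3.5,interpolation=cv2.INTER_CUBIC))
E
```

```text
clock: 16.15
position: [0.6146, -0.0607, 0.0703]
ee_rot: [-3.014, 0.876, -0.003]
force: [3.4, 5.4, 0.8]
width: 0.376
gripper_force: 25.0
t 16.15 clamp TCP [   2.2 -144.5   70.3] yaw -122.41 j7 -1.318 F [3.4 5.4 0.8] M [ 0.91 -0.55  0.02] w 0.376 gf 25.0
scene knob n 189 [   9.4 -154.4   98.3] [0.0653 0.0423] heading 62.24
```

View pics/s2.png

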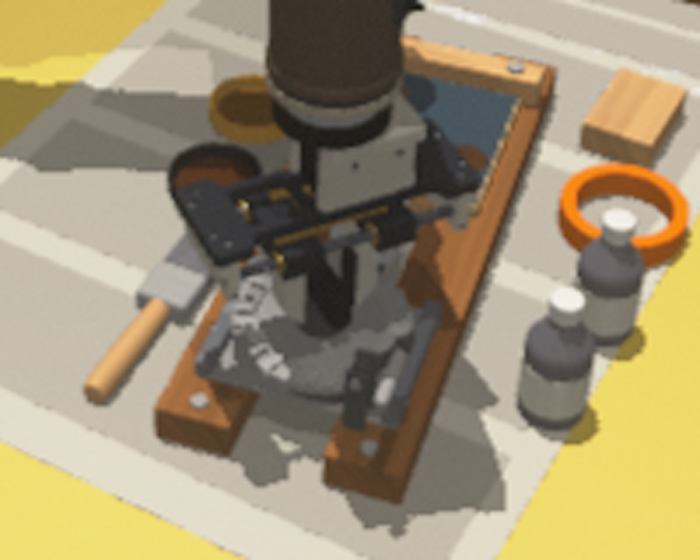

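The fingers closed on the round hub below the bar (35 mm). Opening, raising 7 mm, regripping.

```bash
python3 -m creep '[[0,0,0,0,0.6],[0,0,0,0,0.6],[0,0,-0.17,0,0.6],[0,0,0,0,0.6],[0,0,0,0,0.05],[0,0,0,0,0.05],[0,0,0,0,0.05],[0,0,0,0,0.05],[0,0,0,0,0.05]]' 25
python3 -c "
from h import *
rep()"
```

```text
clock: 17.32
position: [0.6144, -0.0605, 0.0765]
ee_rot: [-3.014, 0.876, -0.002]
force: [4.3, 4.9, 1.7]
width: 0.172
gripper_force: 25.9
t 17.32 clamp TCP [   2.  -144.3   76.5] yaw -122.41 j7 -1.324 F [4.3 4.9 1.7] M [ 0.97 -0.57  0.02] w 0.172 gf 25.9
```

```bash
python3 -m creep '[[0,-0.03,0,0,0.05],[0,0,0,0,0.05]]' 30; python3 -c "
from h import *
rep()"
python3 -m creep '[[0,0,0,-1,0.05],[0,0,0,-1,0.05],[0,0,0,-1,0.05],[0,0,0,-1,0.05],[0,0,0,-1,0.05],[0,0,0,-1,0.05],[0,0,0,-1,0.05],[0,0,0,-1,0.05],[0,0,0,-1,0.05]]'
python3 -c "
from h import *
rep()"
```

```text
clock: 17.58
position: [0.6143, -0.0605, 0.0764]
ee_rot: [-3.015, 0.878, -0.001]
force: [3.3, 3.9, 1.5]
width: 0.168
gripper_force: 30.7
t 17.57 clamp TCP [   2.  -144.2   76.4] yaw -122.46 j7 -1.326 F [3.3 3.9 1.5] M [ 0.88 -0.55  0.11] w 0.168 gf 30.7
clock: 18.7
position: [0.6145, -0.0598, 0.0764]
ee_rot: [-3.138, -0.101, -0.002]
force: [4.0, 5.2, 2.4]
width: 0.173
gripper_force: 31.0
t 18.7 clamp TCP [   2.4 -143.7   76.4] yaw -86.32 j7 -0.802 F [4.  5.2 2.4] M [ 1.22 -0.66 -0.06] w 0.173 gf 31.0
```

```bash
python3 -m creep '[[0,0,0,-1,0.05],[0,0,0,-1,0.05],[0,0,0,-1,0.05],[0,0,0,-1,0.05],[0,0,0,-1,0.05],[0,0,0,-1,0.05],[0,0,0,-1,0.05]]'
python3 -c "
from h import *
rep()"
python3 -m creep '[[0,0,0,-1,0.05],[0,0,0,-1,0.05],[0,0,0,-1,0.05],[0,0,0,-1,0.05],[0,0,0,-1,0.05],[0,0,0,-1,0.05]]'
python3 - <<'E'
from h import *
rep();im,P=look('top');cv2.imwrite('pics/t3.png',im['pixels'])
E
```

```text
clock: 19.58
position: [0.6142, -0.0597, 0.0764]
ee_rot: [-3.021, -0.853, -0.003]
force: [3.1, 6.8, 1.0]
width: 0.227
gripper_force: 45.9
t 19.57 clamp TCP [   2.1 -143.5   76.4] yaw -58.48 j7 -0.407 F [3.1 6.8 1. ] M [ 1.41 -0.43 -1.56] w 0.227 gf 45.9
clock: 20.32
position: [0.6139, -0.0598, 0.0763]
ee_rot: [-2.781, -1.457, -0.004]
force: [2.3, 9.4, 2.2]
width: 0.355
gripper_force: 99.1
t 20.32 clamp TCP [   1.8 -143.5   76.3] yaw -34.69 j7 -0.073 F [2.3 9.4 2.2] M [ 1.8  -0.51 -4.53] w 0.355 gf 99.1
top knob n 0 [nan nan nan] [0. 0.] heading 0.0h.py:25: RuntimeWarning: Mean of empty slice.
  print(n,'knob n',len(q),clampmm([*r[0],q[:,2].mean()]),np.round(r[1],4),'heading',round(np.degrees(np.arctan2(e[1],e[0]))%180,2));return im,P
  ret = ret.dtype.type(ret / rcount)
```

The open stop was reached at about yaw −70° (the bar then skewed in the pads). Turning back to match, then releasing and looking.

```bash
python3 -m creep '[[0,0,0,1,0.05],[0,0,0,1,0.05],[0,0,0,1,0.05],[0,0,0,1,0.05],[0,0,0,1,0.05],[0,0,0,1,0.05],[0,0,0,1,0.05],[0,0,0,0.6,0.05],[0,0,0,0,0.05],[0,0,0,0,0.05]]' 25
python3 -c "
from h import *
rep()"
python3 -m creep '[[0,0,0,0,0.6],[0,0,0,0,0.6],[0,0,-0.8,0,0.6],[0,0,-0.9,0,0.6],[0,0,-0.3,0,0.6],[0,0,0,0,0.6]]'
python3 - <<'E'
from h import *
rep();im,P=look('wrist');cv2.imwrite('pics/w4.png',im['pixels']);pin(P)
look('scene')
print(turn(13.5))
E
```

```text
clock: 21.62
position: [0.6122, -0.0602, 0.0764]
ee_rot: [-3.064, -0.681, 0.003]
force: [-5.5, 5.7, 10.6]
width: 0.207
gripper_force: 25.8
t 21.62 clamp TCP [  -0.  -143.5   76.4] yaw -64.93 j7 -0.498 F [-5.5  5.7 10.6] M [ 1.24  1.15 -0.24] w 0.207 gf 25.8
clock: 22.38
position: [0.6137, -0.0616, 0.1564]
ee_rot: [3.067, 0.682, 0.001]
force: [0.8, 1.1, -0.4]
width: 0.595
gripper_force: 0.0
t 22.38 clamp TCP [   1.1 -145.2  156.4] yaw -64.94 j7 -0.568 F [ 0.8  1.1 -0.4] M [-0.09  0.15 -0.01] w 0.595 gf 0.0
wrist knob n 1975 [   2.4 -142.7   98.6] [0.0611 0.0161] heading 13.49
pin n 676 [  72.8 -234.9  107.7]
scene knob n 182 [   2.9 -144.3   97.4] [0.0629 0.0213] heading 11.99
(np.float64(-19.6), np.float64(25.4))
```

```bash
python3 -m creep '[[0,0,0,-1,0.4],[0,0,0,-1,0.4],[0,0,0,-1,0.4],[0,0,0,-1,0.4],[0,0,0,-1,0.4],[0,0,0,-1,0.4],[0,0,0,-1,0.4],[0,0,0,-1,0.4],[0,0,0,-1,0.4],[0,0,0,-1,0.4],[0,0,0,-1,0.4],[0,0,0,-1,0.4]]'
python3 -m creep '[[0,0,0,-1,0.4],[0,0,0,-1,0.4],[0,0,0,-1,0.4],[0,0,0,-1,0.4],[0,0,0,-1,0.4],[0,0,0,-1,0.4],[0,0,0,-1,0.4],[0,0,0,-0.6,0.4],[0,0,0,0,0.4]]'
python3 - <<'E'
from h import *
s=rep();print(turn(13.5),go(W(72,-235,84)))
E
```

```text
clock: 23.98
position: [0.6128, -0.0611, 0.1548]
ee_rot: [-2.521, -1.873, 0.003]
force: [-0.1, -0.1, 0.1]
width: 0.4
gripper_force: 0.0
clock: 25.1
position: [0.6133, -0.0612, 0.1556]
ee_rot: [-1.945, -2.466, 0.001]
force: [-0.5, -0.3, 0.2]
width: 0.401
gripper_force: 0.0
t 25.1 clamp TCP [   0.8 -144.7  155.6] yaw 13.46 j7 0.563 F [-0.5 -0.3  0.2] M [-0.12  0.04  0.04] w 0.401 gf 0.0
(np.float64(-0.01), np.float64(44.99)) [-2.257  1.784  1.788]
```

```bash
python3 -m creep '[[-0.8,0.6,0,0,0.4],[-0.8,0.6,0,0,0.4],[-0.65,0.58,0,0,0.4],[0,0,0.6,0,0.4],[0,0,0.6,0,0.4],[0,0,0.58,0,0.4],[0,0,0,0,0.4],[0,0,0,0,0.05],[0,0,0,0,0],[0,0,0,0,0],[0,0,0,0,0]]' 12
python3 -c "
from h import *
rep()"
```

```text
clock: 26.48
position: [0.704, -0.1324, 0.0859]
ee_rot: [1.945, 2.466, 0.001]
force: [-2.7, -0.0, 5.2]
width: 0.102
gripper_force: 12.0
t 26.48 clamp TCP [  72.4 -235.1   85.9] yaw 13.47 j7 0.681 F [-2.7 -0.   5.2] M [-0.04  0.42  0.07] w 0.102 gf 12.0
```

```bash
python3 -m creep '[[0,-0.09,-0.045,0,0],[0,-0.215,-0.115,0,0],[0,-0.235,-0.06,0,0],[0,-0.24,0,0,0],[0,-0.235,0.06,0,0],[0,-0.215,0.115,0,0],[0,-0.18,0.165,0,0],[0,-0.13,0.205,0,0],[0,-0.08,0.23,0,0],[0,-0.015,0.19,0,0],[0,0,0,0,0],[0,0,0,0,0]]'
python3 -c "
from h import *
rep()"
python3 -m creep '[[0,0,0,0,0.4],[0,0,0,0,0.4],[0,0,0,0,0.4],[0,0,-0.7,0,0.5],[-0.3,0,-0.9,0,0.5],[-0.2,0,-0.9,0,0.5],[0,0,-0.3,0,0.5],[0,0,0,0,0.5]]'
python3 - <<'E'
from h import *
s=rep();im,P=look();pin(P);cv2.imwrite('pics/w5.png',im['pixels'])
E
```

```text
clock: 27.98
position: [0.6407, -0.1471, 0.055]
ee_rot: [1.945, 2.467, 0.0]
force: [5.2, 0.8, -1.0]
width: 0.101
gripper_force: 12.0
t 27.98 clamp TCP [   7.4 -234.6   55. ] yaw 13.51 j7 0.752 F [ 5.2  0.8 -1. ] M [ 0.19 -0.95 -0.03] w 0.101 gf 12.0
clock: 28.98
position: [0.645, -0.1666, 0.1675]
ee_rot: [1.945, 2.467, 0.001]
force: [-0.2, -0.4, 0.3]
width: 0.498
gripper_force: 0.0
t 28.98 clamp TCP [   7.1 -254.6  167.5] yaw 13.49 j7 0.717 F [-0.2 -0.4  0.3] M [-0.08 -0.01  0.06] w 0.498 gf 0.0
wrist knob n 2772 [   1.4 -143.2   98.6] [0.062  0.0159] heading 13.41
pin n 388 [   8.  -234.6   70.9]
```

View pics/w5.png

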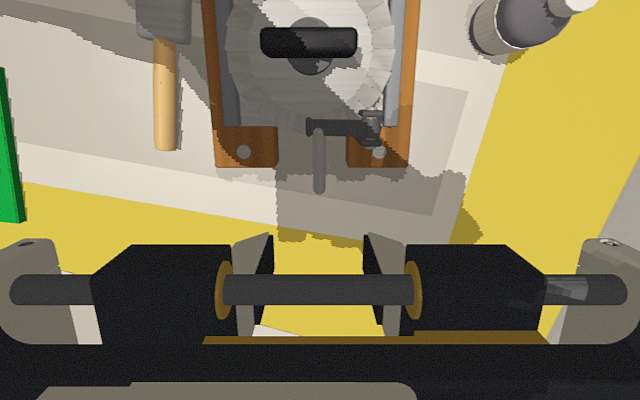

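The pawl is back down in the teeth (bar at (345, 127), pin at (319, 165)) and the knob at (310, 42) lies square to the clamp at its open stop.

```bash
python3 -m creep '[[0.95,-0.05,0,0,0.6],[0.95,-0.05,0,0,0.6],[0.87,-0.04,0,0,0.6],[0,0,0,-1,0.6],[0,0,0,-1,0.6],[0,0,0,-1,0.6],[0,0,0,-1,0.6],[0,0,0,-1,0.6],[0,0,0,-1,0.6],[0,0,0,-1,0.6],[0,0,0,-1,0.6],[0,0,0,-1,0.6]]'
python3 -m creep '[[0,0,0,-1,0.6],[0,0,0,-1,0.6],[0,0,0,-1,0.6],[0,0,0,-1,0.6],[0,0,0,-1,0.6],[0,0,0,-1,0.6],[0,0,0,-1,0.6],[0,0,0,-1,0.6],[0,0,0,-1,0.6],[0,0,0,-1,0.6],[0,0,0,-1,0.6],[0,0,0,-1,0.6]]'
python3 -m creep '[[0,0,0,-1,0.6],[0,0,0,-0.5,0.6],[0,0,0,0,0.6],[0,0,0,0,0.6]]'
python3 - <<'E'
from h import *
s=rep();print(turn(103.4),go(W(1.2,-144,77)));look()
E
```

```text
clock: 30.52
position: [0.6125, -0.0597, 0.1654]
ee_rot: [-1.082, -2.946, 0.001]
force: [0.1, -0.2, -0.1]
width: 0.599
gripper_force: 0.0
clock: 32.02
position: [0.6125, -0.0596, 0.1654]
ee_rot: [0.21, -3.131, -0.001]
force: [-0.2, 0.5, 0.1]
width: 0.6
gripper_force: 0.0
clock: 32.52
position: [0.6135, -0.0603, 0.167]
ee_rot: [0.367, -3.119, -0.0]
force: [0.1, 0.3, 1.1]
width: 0.602
gripper_force: 0.0
t 32.52 clamp TCP [   1.2 -143.9  167. ] yaw 103.43 j7 1.909 F [0.1 0.3 1.1] M [ 0.05  0.05 -0.02] w 0.602 gf 0.0
(np.float64(0.01), np.float64(-44.99)) [-1.000e-03 -4.000e-03  2.249e+00]
wrist knob n 1810 [   0.8 -143.5   98.7] [0.0609 0.0158] heading 13.91
```

Descend, grip, and take up the first two clicks or so.

```bash
python3 -m creep '[[0,0,0.6,0,0.6],[0,0,0.6,0,0.6],[0,0,0.6,0,0.6],[0,0,0.45,0,0.6],[0,0,0,0,0.6],[0,0,0,0,0.05],[0,0,0,0,0.05],[0,0,0,0,0.05],[0,0,0,0,0.05],[0,0,0,0,0.05]]' 25
python3 -c "
from h import *
rep()"
python3 -m creep '[[0,0,0,1,0.05],[0,0,0,1,0.05],[0,0,0,1,0.05],[0,0,0,1,0.05],[0,0,0,1,0.05],[0,0,0,1,0.05],[0,0,0,1,0.05],[0,0,0,1,0.05]]' 
python3 -c "
from h import *
rep()"
```

```text
clock: 33.83
position: [0.6136, -0.0598, 0.0776]
ee_rot: [-0.37, 3.12, 0.001]
force: [-2.0, 1.7, 3.0]
width: 0.173
gripper_force: 25.0
t 33.83 clamp TCP [   1.5 -143.4   77.6] yaw 103.51 j7 1.929 F [-2.   1.7  3. ] M [ 0.43  0.29 -0.02] w 0.173 gf 25.0
clock: 34.83
position: [0.6137, -0.0599, 0.0776]
ee_rot: [-0.508, -3.1, -0.001]
force: [-1.9, 2.0, 3.4]
width: 0.17
gripper_force: 25.0
t 34.83 clamp TCP [   1.5 -143.5   77.6] yaw 71.39 j7 1.474 F [-1.9  2.   3.4] M [0.37 0.27 0.09] w 0.17 gf 25.0
```

```bash
python3 -m creep '[[0,0,0,1,0.05],[0,0,0,1,0.05],[0,0,0,0,0.05]]' | head -1; python3 -c "
from h import *
rep()"
python3 -m creep '[[0,0,0,1,0.05],[0,0,0,1,0.05],[0,0,0,0,0.05]]' | head -1; python3 -c "
from h import *
rep()"
python3 -m creep '[[0,0,0,1,0.05],[0,0,0,1,0.05],[0,0,0,0,0.05]]' |head -1;  python3 -c "
from h import *
rep()"
python3 -m creep '[[0,0,0,1,0.05],[0,0,0,1,0.05],[0,0,0,0,0.05]]' |head -1;  python3 -c "
from h import *
rep()
for n in('scene','top'):
    im=vision.get_image(n);P=pts(im);pin(P)"
```

```text
clock: 35.2
t 35.2 clamp TCP [   1.5 -143.5   77.6] yaw 63.53 j7 1.363 F [-3.2  3.1  5.3] M [ 0.49  0.44 -0.  ] w 0.175 gf 25.0
clock: 35.58
t 35.58 clamp TCP [   1.5 -143.5   77.6] yaw 55.56 j7 1.251 F [-2.8  1.8  5.4] M [0.51 0.46 0.07] w 0.172 gf 25.0
clock: 35.95
t 35.95 clamp TCP [   1.5 -143.6   77.6] yaw 47.56 j7 1.139 F [-2.6  2.6  4.7] M [0.44 0.44 0.12] w 0.173 gf 25.0
clock: 36.33
t 36.33 clamp TCP [   1.5 -143.6   77.6] yaw 39.56 j7 1.027 F [-2.7  2.2  5.6] M [0.44 0.45 0.1 ] w 0.17 gf 25.0
pin n 40 [  12.3 -235.    68.4]
pin n 0
```

```bash
cat > p.py <<'E'
from h import *
rep();pin(pts(vision.get_image('scene')))
E
python3 -m creep '[[0,0,0,1,0.05],[0,0,0,1,0.05],[0,0,0,0,0.05]]' | head -1; python3 p.py
python3 -m creep '[[0,0,0,1,0.05],[0,0,0,0,0.05]]' | head -1; python3 p.py
python3 -m creep '[[0,0,0,1,0.05],[0,0,0,0,0.05]]' | head -1; python3 p.py
python3 -m creep '[[0,0,0,0.75,0.05],[0,0,0,0,0.05]]' | head -1; python3 p.py
```

```text
clock: 36.8
t 36.8 clamp TCP [   1.4 -143.6   77.6] yaw 31.57 j7 0.915 F [-2.3  1.7  6.6] M [0.37 0.49 0.09] w 0.177 gf 25.0
pin n 36 [  11.2 -233.8   70.5]
clock: 37.1
t 37.1 clamp TCP [   1.4 -143.6   77.6] yaw 27.56 j7 0.859 F [-2.2  2.4  6.2] M [0.43 0.48 0.09] w 0.173 gf 25.0
pin n 40 [  11.1 -236.2   70.8]
clock: 37.4
t 37.4 clamp TCP [   1.4 -143.7   77.6] yaw 23.57 j7 0.804 F [-1.9  2.2  5.5] M [0.41 0.5  0.1 ] w 0.171 gf 25.0
pin n 37 [  11.7 -236.8   68.7]
clock: 37.7
t 37.7 clamp TCP [   1.3 -143.7   77.6] yaw 20.58 j7 0.762 F [-2.6  2.3  5.3] M [0.39 0.51 0.19] w 0.172 gf 25.0
pin n 43 [  12.1 -235.1   69.5]
```

```bash
python3 -m creep '[[0,0,0,-0.5,0.05],[0,0,0,0,0.05],[0,0,0,0,0.6],[0,0,0,0,0.6],[0,0,0,0,0.6],[0,0,-0.8,0,0.6],[0,0,-0.9,0,0.6],[0,0,-0.7,0,0.6],[-0.9,0,0,0,0.6],[-0.9,0,0,0,0.6],[-0.9,0,0,0,0.6],[0,0,0,0,0.6]]'
python3 - <<'E'
from h import *
rep();im,P=look();pin(P);cv2.imwrite('pics/w6.png',im['pixels'])
# panel edges vs start, pawl x,z
im2=vision.get_image('top');look('top')
a=np.load('top0.npz');d=cv2.absdiff(a['pixels'],im2['pixels']).max(2);print('diff px in panel area',(d[150:205,262:330]>40).sum())
for n,(u,v) in dict(pad=(330,155)).items(): pass
cv2.imwrite('pics/t6.png',cv2.resize(im2['pixels'][85:225,230:440],None,fx=3.8,fy=3.8))
E
```

```text
clock: 39.25
position: [0.6548, -0.1643, 0.1733]
ee_rot: [1.751, 2.607, -0.003]
force: [-1.2, 0.6, 0.5]
width: 0.601
gripper_force: 0.0
t 39.25 clamp TCP [  17.2 -254.7  173.3] yaw 22.23 j7 0.874 F [-1.2  0.6  0.5] M [-0.1  -0.01  0.09] w 0.601 gf 0.0
wrist knob n 2205 [   2.3 -147.    98.8] [0.016  0.0539] heading 115.91
pin n 388 [   9.  -234.6   67.3]
top knob n 126 [  -0.2 -143.9   99.1] [0.0162 0.0594] heading 116.36
diff px in panel area 0
```

View pics/t6.png

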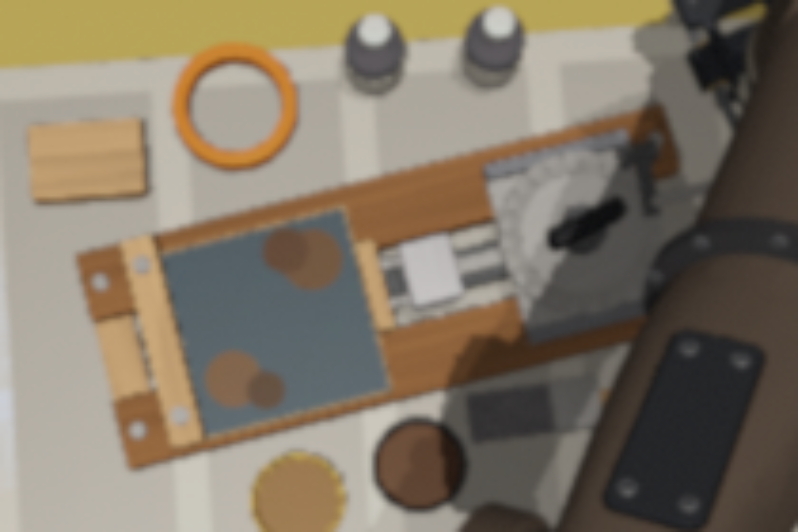

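The pad bears on the panel, the pawl is at the foot of a tooth (pin top 67.3 mm), and the panel and bystanders have not moved in the picture. The knob is 31° past where it settled by itself, which makes about 18 N. Handing in.

```bash
python3 -c "
from cell import sign_off
print(sign_off())"
```

```text
the job is handed in; nothing more can be done
None
```

The job is handed in at about 39 s on the robot's clock: pawl thrown over, knob wound to its open stop, pawl back in the teeth, and the jaw taken up to two clicks past first contact, with an estimated 18 N on the panel (worked out from the knob's angle, not measured), and I was not told the verdict.

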